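# Nest the parts trays

### The job

Tidy the black parts trays on the electronics bench into one nest: the biggest is screwed down, so slide the middle-sized one, back end first, through its open mouth until it is fully home, and likewise the smallest fully home inside the middle one. Keep the trays on the bench, sliding them rather than lifting them, and leave the solder reel, blue dish, screwdriver and LED cube where they are.

Things in the scene. Friction and masses are not known exactly. Their poses are not given: they have to be found in the camera images.
- tray_large: Largest black scoop tray, screwed down: floor, two sides, back wall, open mouth opposite, open top; wedge-shaped from above. In mm: 146 long, 50 high; outside 106 wide at the back, 141 at the mouth (inside 98, 133); walls 4, floor 2; smooth plastic. Origin: underside, mid-length, mid-width; +x to the closed back, -x to the mouth, which looks roughly to world -y, z up.
- tray_medium: Middle scoop tray, same shape, walls, floor and axes, loose. In mm: 118 long, 45 high; outside 86 wide at the back, 114 at the mouth (inside 78, 106); 0.15-0.3 kg. Its back (+x) starts roughly to world +y. The bottom of the back sweeps up 4 mm over 18 mm, so it rides over a floor edge if pushed low. Fully home its origin is 10 mm ahead (+x) of and 2 above the large tray's.
- tray_small: Smallest scoop tray, same shape, upswept back, walls, floor and axes, loose. In mm: 90 long, 40 high; outside 66 wide at the back, 88 at the mouth (inside 58, 80); 0.1-0.2 kg. Its back (+x) starts roughly to world +y. Light: push it low or it tips. Fully home its origin is 10 mm ahead (+x) of and 2 above the middle tray's.
- reel: Bystander: solder reel standing on its flange, 60 mm diameter, 42 mm high, orange flanges. Origin under its centre.
- dish: Bystander: small blue bowl, 72 mm across, 22 mm high. Origin under its centre.
- screwdriver: Bystander: screwdriver lying on the bench, some 200 mm long. Its x axis points along it to the tip.
- cube: Bystander: LED cube, a lattice of wires with red LEDs, on a green 120 x 120 mm board, 118 mm high in all. Origin under its centre.
Mind the look-alikes: they are no part of the job. What is shaped like the tray_small but green or purple is not meant.

How it is judged:
By the outcome, as a careful person would: the job done as asked, in the order asked, and still so for the second after the job is handed in, with the robot touching nothing.
It also fails if it takes over 61 s, if anything falls off the work surface, if the arm or the gripper's body presses on something with over 40 N, if the wrist force passes 120 N, or if a joint passes its speed limit or range.

### The arm

A 6-joint arm with a two-finger parallel gripper is mounted at the origin on the work surface. World frame = base frame: x ahead of the robot, y to its left, z up, the work surface at z = 0. Lengths are in mm, angles in rad, forces in N, time in s.
With the tool pointing down it reaches from about 400 to 925 mm from the base axis. Payload 12.5 kg.
Tool frame: the origin (TCP) lies midway between the tips of the shut fingers; the grasp point (between the pads) lies 19 mm behind it; z points along the fingers, y is the line along which they close (so a half turn about z gives the same grasp; the last joint's range is limited). The gripper opens to 95 mm and grips with 3 to 60 N. Pads are 20 mm wide; open, the fingers measure 119 mm over their backs; the gripper's body (75 mm by 180 mm) begins 59 mm behind the grasp point.
Start: joints at [1.166, 0.491, 1.559, -0, 1.092, -0.106], TCP at [183.966, 597.33, 214.661] pointing down, gripper open.
Joint ranges: [-3.1, 3.1], [-0.84, 2.19], [0.05, 2.79], [-1.13, 4.28], [0.06, 2.93], [-2.69, 2.69]. Speed limits (rad/s): [2.22, 2.22, 2.79, 3.14, 3.14, 3.14].

### API

Orientations are given as [roll, pitch, yaw] about the fixed x, y, z axes, in that order (R = Rz(yaw) Ry(pitch) Rx(roll)).
In Python, from cell import env gives the robot as it stands.
- The arm moves only by the tool arm_command, never from a script. Its argument "targets" is a list of rows, each a list of 5 numbers: the shift along the tool's x, y, z in mm, then the turn about the tool's z in degrees, then the opening, from 0 (shut) to 1 (fully open). In form: [[tx, ty, tz, roll, fingers], ...]. A call has 1 to 5 rows; each row is the pose to reach, as a shift and turn from the pose commanded when the call began, along the tool's axes at that moment; what a row does not reach only later rows make up. A row lasts 1/10 s, in which the tool goes at most 50 mm and 8.59 degrees, less where a joint would pass 70% of its speed; a pose out of reach is approached as far as the arm can. A call with a gripper value outside its range is refused whole. The fingers move at their own pace and stop on an object; the grip force is fixed at half the most. Time passes only in rows, so rows that repeat a pose let the fingers close. It gives the time, the measured TCP pose, the force, the opening and the grip force at its end, in the units of the state.
- env.state(): the state, without advancing time (a new reading comes with each control period).
- env.read_camera(name): name is "side" or "top" or "wrist"; returns a dict with "frame" (480x640x3 uint8, red, green, blue), "vertical_fov" (degrees; the focal length in pixels is half the picture's height over the tangent of half this angle, whatever the lens; pixels are square), "cx", "cy" (the principal point, pixels), "k1" (the pictures are not rectified: a ray, as slopes to the right and down, at radius r is drawn at 1 + k1 r^2 times it, then the intrinsics apply), "world_from_camera" (4x4, takes a point from camera to world coordinates); the wrist camera has in their place "hand_eye" (4x4, takes a point from camera to tool coordinates, whose origin is the TCP and whose axes are the flange's). Camera axes: x right, y down, z forward; pixel columns grow to the right and rows downward; lengths in mm; the calibration is good to about 2 mm. A picture is of the moment at which its call begins: read the wrist's pose just before it. There is no depth.
- env.job_done(): hands the job in; it is judged then, once.
The state is a dict: "t": time; "joints": joint angles; "qvel": joint speeds; "tau": joint torques, N m; "eef_pos": TCP position; "tcp_rot": TCP orientation; "ft_force": force on the tool from outside, world axes, zero at the start; "moment": the same for the moment, N m; "opening": opening from 0.0 (shut) to 1.0 (fully open); "grip_force": force on a finger pad.
Only numpy, scipy, OpenCV 4.12 (cv2) and the standard library are available. Lean on these libraries where they do the work, as an engineer would, in place of code of your own. Each camera call takes 0.05 s, during which the arm holds its last target. There are 200 camera calls.

## Working session

There is one attempt and no reset: what is moved stays moved. The work goes in short steps, Python scripts to look and compute and a tool call to move; the robot and the scene stay as the last step left them, time stands still between calls to the robot, and variables do not carry over. Pictures are saved under pics/ and viewed, at most 10 in all, crops included, and the job is handed in when it is done.

Besides the shell and the picture viewer there is one more tool, called after ">>>" as name(argument=value, ...) on one line, values as JSON. arm_command: Moves the arm, as the interface text tells. Its arguments: {"type":"object","properties":{"targets":{"type":"array","items":{"type":"array","items":{"type":"number"}}}},"required":["targets"]}

```bash
mkdir -p pics; ls; cat > h.py <<'E'
import numpy as np, cv2
from cell import env
def cam(name):
    s=env.state(); c=env.read_camera(name); c["state"]=s
    from scipy.spatial.transform import Rotation as R
    if "hand_eye" in c:
        T=np.eye(4); T[:3,:3]=R.from_euler('xyz',s["tcp_rot"]).as_matrix(); T[:3,3]=s["eef_pos"]
        c["world_from_camera"]=T@np.array(c["hand_eye"])
    return c
def K(c):
    f=240/np.tan(np.radians(c["vertical_fov"])/2); return f
def pix2w(c,u,v,z):
    f=K(c); d=np.array([(u-c["cx"])/f,(v-c["cy"])/f]); s=d.copy()
    for _ in range(20): s=d/(1+c["k1"]*(s@s))
    T=np.array(c["world_from_camera"]); r=T[:3,:3]@np.array([s[0],s[1],1]); o=T[:3,3]
    return o+r*(z-o[2])/r[2]
def w2pix(c,P):
    T=np.linalg.inv(np.array(c["world_from_camera"])); P=np.atleast_2d(P)
    p=P@T[:3,:3].T+T[:3,3]; s=p[:,:2]/p[:,2:]; s=s*(1+c["k1"]*(s**2).sum(1,keepdims=True))
    return s*K(c)+[c["cx"],c["cy"]]
def save(fr,name): cv2.imwrite("pics/"+name,cv2.cvtColor(np.ascontiguousarray(fr),cv2.COLOR_RGB2BGR))
E
python3 - <<'E'
from h import *
for n in ["top","side"]:
    c=cam(n); save(c["frame"],n+"0.png"); print(n,np.round(np.array(c["world_from_camera"]),3).tolist(),c["vertical_fov"],c["k1"])
s=env.state(); print(s)
E
```

```text
pics
top [[-0.011, -0.992, 0.124, 338.144], [-1.0, 0.009, -0.02, -90.519], [0.018, -0.124, -0.992, 1288.157], [0.0, 0.0, 0.0, 1.0]] 48.45004606061596 0.05509767132252597
side [[0.996, -0.073, 0.051, 437.702], [-0.088, -0.696, 0.712, -779.87], [-0.016, -0.714, -0.7, 700.558], [0.0, 0.0, 0.0, 1.0]] 51.399636459970885 0.010451378227167903
{'t': 0.1, 'joints': array([ 1.16640296e+00,  4.91461740e-01,  1.55939038e+00, -1.60197060e-05,
        1.09171966e+00, -1.05612637e-01]), 'qvel': array([-0.00022025, -0.00177205, -0.00229534, -0.00051642,  0.00101752,
       -0.00021328]), 'tau': array([ 2.73419777e-03, -6.13625479e+01, -2.58604449e+01,  6.94565987e-02,
        4.69378126e-02, -2.12456638e-05]), 'eef_pos': array([183.87365663, 597.10795935, 214.14286998]), 'tcp_rot': array([-3.14061749e+00, -8.90852823e-05,  2.84281927e+00]), 'ft_force': array([ 0.19227789, -0.73975516, -0.57849478]), 'moment': array([0.02697964, 0.00168973, 0.01905166]), 'grip_force': 0.0, 'opening': 1.0035612266731673}
```

View pics/top0.png

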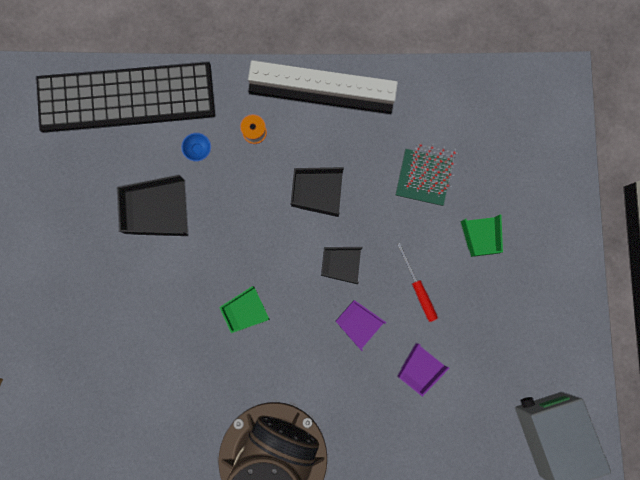

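View pics/side0.png

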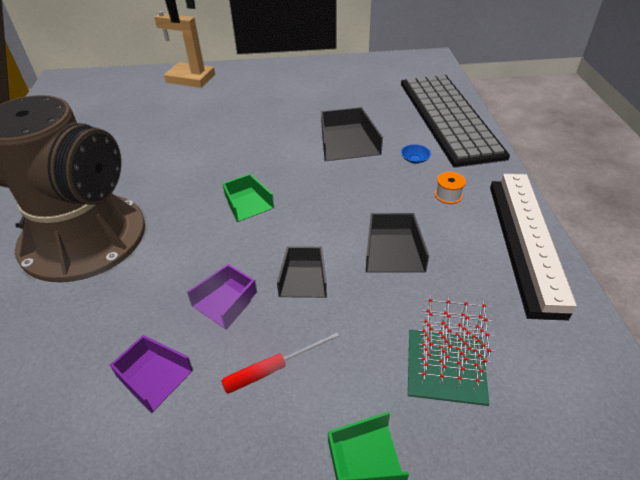

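Top view: the large tray is at (153,208), the medium at (317,190) and the small at (342,265), all black. Look-alikes are green at (246,310) and (482,235) and purple at (360,324) and (422,370). The black one at (342,265) is tray_small, because the trays in the job are black. I'll confirm this in an enlarged mosaic and pick corners from it.

```bash
python3 - <<'E'
import cv2,numpy as np
t=cv2.imread("pics/top0.png"); s=cv2.imread("pics/side0.png")
def crop(im,x,y,w=66,h=75):
    c=cv2.resize(im[y:y+h,x:x+w],None,fx=4,fy=4,interpolation=cv2.INTER_CUBIC)
    c=np.clip((c/255.)**0.6*255,0,255).astype(np.uint8)
    for k in range(0,w,10): cv2.putText(c,str(x+k),(k*4,8),0,.3,(0,255,255)); c[:6,k*4]=(0,255,255)
    for k in range(0,h,10): cv2.putText(c,str(y+k),(0,k*4+4),0,.3,(0,255,0)); c[k*4,:6]=(0,255,0)
    return c
A=np.vstack([np.hstack([crop(t,120+0,172),crop(t,285,155),crop(t,310,230)]),np.hstack([crop(s,318,98),crop(s,364,205),crop(s,270,235)])])
print(A.shape); cv2.imwrite("pics/mos.png",A)
E
```

```text
(600, 792, 3)
```

View pics/mos.png

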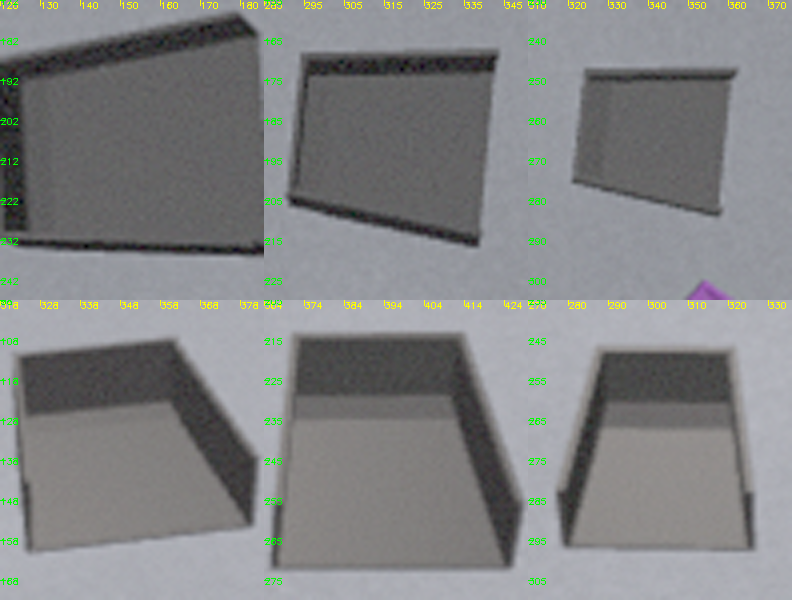

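The mosaic confirms three black trays with their backs to +y. tray_small is at top (342,265) and side (303,272). Next I fit poses to these corners.

```bash
cat > fit.py <<'E'
from h import *
from scipy.optimize import least_squares
D=dict(L=(146,50,106,141),M=(118,45,86,114),S=(90,40,66,88))
def corner(k,n):  # n like 'bl1': b/m back/mouth, l(+y)/r(-y), 0/1 bottom/top
    L,h,wb,wm=D[k]; b=n[0]=='b'
    return np.array([(L if b else -L)/2,(1 if n[1]=='l' else -1)*(wb if b else wm)/2,h*int(n[2])])
def place(p,X,z=0):
    c,s=np.cos(p[2]),np.sin(p[2]); X=np.atleast_2d(X)
    return np.c_[p[0]+c*X[:,0]-s*X[:,1],p[1]+s*X[:,0]+c*X[:,1],X[:,2]+z]
def fit(k,obs,x0,z=0):
    def r(p): return np.concatenate([(w2pix(c,place(p,np.array([corner(k,n) for n in o]),z))-np.array(list(o.values()))).ravel() for c,o in obs])
    s=least_squares(r,x0,x_scale=[10,10,.1],loss='soft_l1'); return s.x,r(s.x)
E
cat > run1.py <<'E'
from fit import *
t=cam("top"); s=cam("side")
O=dict(L=({'mr1':(179.75,175)},{'ml0':(325.5,160.5),'mr0':(381,153.75),'bl1':(323.5,111.75),'br1':(362,108),'mr1':(382.3,137.5)}),
M=({'mr1':(343.5,167.75),'br1':(294.75,168.5),'bl1':(291.5,205.75),'ml1':(338.75,216)},{'ml0':(366,272),'mr0':(426.25,272),'bl1':(371.5,213.75),'br1':(413.75,213.75),'mr1':(428.5,255)}),
S=({'br1':(324.5,247.5),'mr1':(362.25,247.5),'bl1':(321.25,275.5),'ml1':(358,283.75)},{'ml0':(279.25,296.75),'mr0':(326.25,297.25),'bl1':(288,247.25),'br1':(321.5,247.25),'mr1':(326.25,283.25),'ml1':(277.5,282.75)}))
for k,(a,b) in O.items():
    p,r=fit(k,[(t,a),(s,b)],[500,0,1.57]); print(k,p.round(2),np.degrees(p[2]).round(2),r.round(1).tolist())
    p,r=fit(k,[(s,b)],[500,0,1.57]); print("  side only",p.round(2))
E
python3 run1.py
```

```text
L [580.52 284.96   1.64] 93.79 [0.1, -0.7, -1.6, 0.4, 0.3, 1.2, -1.9, -0.9, 0.5, -1.1, 0.4, -0.3]
  side only [581.05 284.73   1.64]
M [ 622.13 -105.91    1.47] 84.18 [0.3, -0.8, -0.7, -0.4, -0.9, -2.3, 0.9, -2.2, -1.3, 0.6, -0.7, 0.5, -1.5, -0.6, -0.3, -0.7, 0.2, 0.9]
  side only [ 623.59 -105.3     1.47]
S [ 443.95 -162.1     1.45] 83.31 [-0.3, -0.8, 0.3, -1.3, -0.1, -0.9, 1.0, -0.3, -1.4, 0.4, 0.4, 0.5, -1.5, -1.0, 0.1, -0.7, 0.1, -0.1, -1.5, -0.2]
  side only [ 445.08 -162.48    1.45]
```

>>> arm_command(targets=[[-31, -26, 3, 0, 0.42], [-62, -52, 6, 0, 0.42], [-93, -78, 9, 0, 0.42], [-124, -104, 12, 0, 0.42], [-155, -130, 15, 0, 0.42]])

```text
t: 0.7
eef_pos: [294.4, 426.0, 199.5]
tcp_rot: [3.141, 0.0, 2.843]
ft_force: [0.6, -0.1, -0.2]
opening: 0.635
grip_force: 0.0
```

>>> arm_command(targets=[[-31, -26, 3, 0, 0.42], [-62, -52, 6, 0, 0.42], [-93, -78, 9, 0, 0.42], [-124, -104, 12, 0, 0.42], [-155, -130, 15, 0, 0.42]])

```text
t: 1.2
eef_pos: [404.3, 256.1, 184.6]
tcp_rot: [3.141, 0.0, 2.843]
ft_force: [0.9, 1.3, 0.3]
opening: 0.419
grip_force: 0.0
```

>>> arm_command(targets=[[-31, -26, 3, 0, 0.42], [-62, -52, 6, 0, 0.42], [-93, -78, 9, 0, 0.42], [-124, -104, 12, 0, 0.42], [-155, -130, 15, 0, 0.42]])

```text
t: 1.7
eef_pos: [514.3, 86.1, 169.5]
tcp_rot: [3.141, 0.0, 2.843]
ft_force: [0.2, 0.4, 0.5]
opening: 0.421
grip_force: 0.0
```

>>> arm_command(targets=[[-31, -26, 0, 0, 0.42], [-62, -52, 0, 0, 0.42], [-93, -78, 0, 0, 0.42], [-124, -104, 0, 0, 0.42], [-155, -130, 0, 0, 0.42]])

```text
t: 2.2
eef_pos: [624.1, -83.7, 169.5]
tcp_rot: [3.141, -0.0, 2.843]
ft_force: [-0.0, 0.8, 0.3]
opening: 0.42
grip_force: 0.0
```

>>> arm_command(targets=[[0, 0, 0, 8, 0.42], [0, 0, 0, 16, 0.42], [0, 0, 0, 24, 0.42], [0, 0, 0, 32, 0.42], [0, 0, 0, 40, 0.42]])

```text
t: 2.7
eef_pos: [623.3, -82.2, 169.4]
tcp_rot: [-3.141, -0.0, 2.139]
ft_force: [0.7, -0.5, 0.7]
opening: 0.421
grip_force: 0.0
```

>>> arm_command(targets=[[0, 0, 0, 8, 0.42], [0, 0, 0, 16, 0.42], [0, 0, 0, 24, 0.42], [0, 0, 0, 32, 0.42], [0, 0, 0, 38.7, 0.42]])

```text
t: 3.2
eef_pos: [623.4, -82.1, 169.4]
tcp_rot: [-3.141, -0.0, 1.464]
ft_force: [-0.6, -0.9, -0.4]
opening: 0.421
grip_force: 0.0
```

```bash
cat > look.py <<'E'
import sys
from fit import *
# usage: look.py out cam k,x,y,deg,z ...
c=cam(sys.argv[2]); im=c["frame"].copy()
for a in sys.argv[3:]:
    k,x,y,d,z=a.split(',')
    for n in ['bl0','br0','ml0','mr0','bl1','br1','ml1','mr1']:
        u=w2pix(c,place((float(x),float(y),np.radians(float(d))),corner(k,n),float(z)))[0]
        if abs(u).max()<2000: cv2.circle(im,tuple(int(round(q)) for q in u),3,(255,0,0) if n[2]=='1' else (255,255,0),1)
save(im,sys.argv[1]); s=env.state(); print(s["eef_pos"].round(1),np.degrees(s["tcp_rot"]).round(2))
E
python3 look.py w1.png wrist M,622.1,-105.9,84.2,0
```

```text
[623.4 -82.1 169.5] [-1.7998e+02 -1.0000e-02  8.3500e+01]
```

View pics/w1.png

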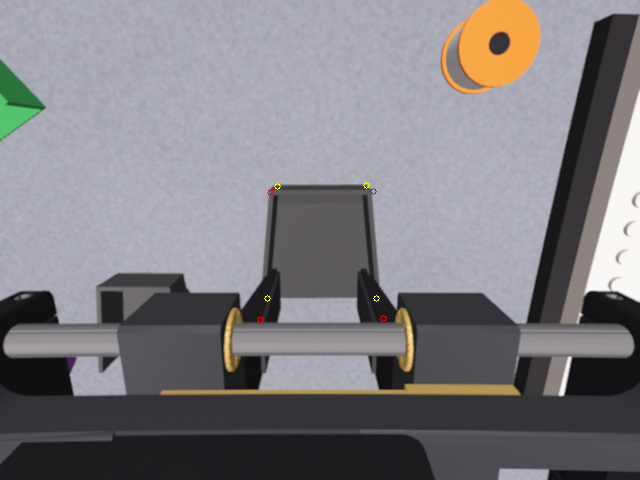

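The wrist view shows the medium tray with its back edge at (270-374,187), centred between the fingers and matching the fitted pose to about 3 mm. I'll lower the fingers inside it and advance to the back wall.

>>> arm_command(targets=[[0, 0, 45, 0, 0.42], [0, 0, 90, 0, 0.42], [0, 0, 125, 0, 0.42], [0, 0, 147, 0, 0.42], [0, 0, 156, 0, 0.42]])

```text
t: 3.75
eef_pos: [622.4, -81.9, 11.2]
tcp_rot: [-3.138, -0.001, 1.471]
ft_force: [0.4, -0.0, 0.3]
opening: 0.417
grip_force: 0.0
```

>>> arm_command(targets=[[6, 0, 0, 0, 0.42], [13, 0, 0, 0, 0.42], [20, 0, 0, 0, 0.42], [27, 0, 0, 0, 0.42], [34, 0, 0, 0, 0.42]])

```text
t: 4.25
eef_pos: [627.3, -47.7, 14.5]
tcp_rot: [3.14, 0.0, 1.47]
ft_force: [0.8, -1.8, 0.2]
opening: 0.422
grip_force: 0.8
```

>>> arm_command(targets=[[10, -0.5, 0, -1.4, 0.42], [21, -2, 0, -2.8, 0.42], [32, -4, 0, -4.2, 0.42], [43, -6, 0, -5.6, 0.42], [54, -9, 0, -7, 0.42]])

```text
t: 4.75
eef_pos: [623.3, 7.4, 13.6]
tcp_rot: [3.142, -0.0, 1.594]
ft_force: [-0.3, -1.7, 1.0]
opening: 0.422
grip_force: 0.8
```

>>> arm_command(targets=[[11, -2, 0, -1, 0.42], [22, -4, 0, -2, 0.42], [33, -6, 0, -2.6, 0.42], [44, -8, 0, -2.6, 0.42], [55, -10, 0, -2.6, 0.42]])

```text
t: 5.25
eef_pos: [612.0, 62.0, 13.6]
tcp_rot: [-3.141, -0.0, 1.637]
ft_force: [0.4, -0.6, -0.1]
opening: 0.42
grip_force: 0.6
```

```bash
cat > go.py <<'E'
import sys
from h import *
x,y,z,d=map(float,sys.argv[1:5]); s=env.state(); p=s["eef_pos"]; w=s["tcp_rot"][2]
dx,dy=x-p[0],y-p[1]; c,n=np.cos(w),np.sin(w)
print(p.round(1),np.degrees(w).round(2),"-> tx %.1f ty %.1f tz %.1f roll %.1f"%(c*dx+n*dy,n*dx-c*dy,p[2]-z,np.degrees(w)-d))
E
python3 go.py 588 170 14 93.8; python3 - <<'E'
from h import *
c=cam("top"); save(cv2.resize(c["frame"][140:300,80:380],None,fx=2.6,fy=2.6,interpolation=cv2.INTER_CUBIC),"t2.png")
E
```

```text
[612.   62.   13.6] 93.77 -> tx 109.3 ty -16.8 tz -0.4 roll -0.0
```

View pics/t2.png

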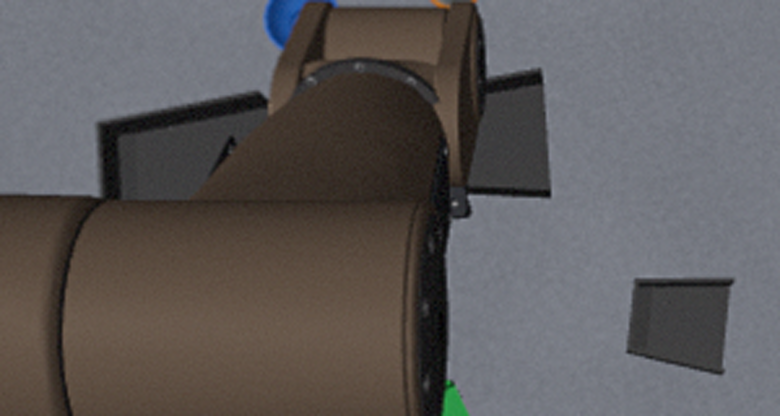

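The arm hides the back, but the medium tray's mouth corners show at crop (541,70) and (549,193), following the tool and turned as intended. I'll check the pose numerically.

```bash
python3 - <<'E'
from fit import *
c=cam("top")
for z in (45,0): print(z,pix2w(c,288.1,166.9,z).round(1),pix2w(c,291.2,214.2,z).round(1))
d=np.radians(93.8); p=(612-45*np.cos(d),62-45*np.sin(d),d)
print(place(p,np.array([corner('M','mr1'),corner('M','ml1')])).round(1))
E
```

```text
45 [673.9 -37.3  45. ] [559.4 -44.2  45. ]
0 [686.  -35.4   0. ] [567.4 -42.5   0. ]
[[675.8 -38.   45. ]
 [562.  -45.5  45. ]]
```

>>> arm_command(targets=[[11, -2, 0, 0, 0.42], [22, -4, 0, 0, 0.42], [33, -6, 0, 0, 0.42], [44, -8, 0, 0, 0.42], [55, -10, 0, 0, 0.42]])

```text
t: 5.85
eef_pos: [598.3, 116.3, 13.6]
tcp_rot: [-3.142, -0.0, 1.637]
ft_force: [1.1, -0.7, -0.1]
opening: 0.42
grip_force: 0.5
```

>>> arm_command(targets=[[11, -2, 0, 0, 0.42], [22, -4, 0, 0, 0.42], [33, -6, 0, 0, 0.42], [44, -7, -0.5, 0, 0.42], [54, -7, -1, 0, 0.42]])

```text
t: 6.35
eef_pos: [587.8, 169.7, 14.7]
tcp_rot: [-3.141, -0.0, 1.637]
ft_force: [-0.0, -0.2, -0.5]
opening: 0.424
grip_force: 0.5
```

```bash
python3 go.py 576.9 340 16 93.8; python3 look.py w3.png wrist L,580.5,285,93.8,0
```

```text
[587.8 169.7  14.7] 93.79 -> tx 170.6 ty 0.3 tz -1.3 roll -0.0
[587.9 170.9  14.8] [ 1.7998e+02 -2.0000e-02  9.3830e+01]
```

View pics/w3.png

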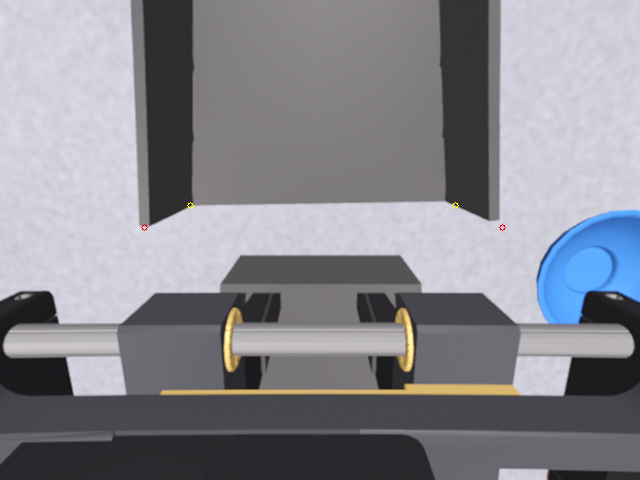

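The wrist view shows the large mouth floor edge from (192,205) to (444,201), about 1° more rotated than fitted. The medium back edge, (240-401,257), is centred on it within about 1 mm. I'll slide in with a 1° turn.

>>> arm_command(targets=[[10, 0, 0, -0.2, 0.42], [20, -0.3, 0, -0.4, 0.42], [30, -0.6, -0.5, -0.6, 0.42], [40, -1, -1, -0.8, 0.42], [50, -1.2, -1.5, -1, 0.42]])

```text
t: 6.9
eef_pos: [583.5, 219.3, 16.2]
tcp_rot: [3.142, 0.0, 1.655]
ft_force: [0.9, -5.6, 3.3]
opening: 0.423
grip_force: 3.3
```

>>> arm_command(targets=[[10, 0, 0, 0, 0.42], [20, 0, 0, 0, 0.42], [30, 0, 0, 0, 0.42], [40, 0, 0, 0, 0.42], [50, 0, 0, 0, 0.42]])

```text
t: 7.4
eef_pos: [579.4, 269.3, 16.1]
tcp_rot: [-3.142, -0.0, 1.654]
ft_force: [1.1, -1.2, -0.9]
opening: 0.415
grip_force: 0.4
```

>>> arm_command(targets=[[10, 0, 0, 0, 0.42], [20, 0, 0, 0, 0.42], [30, 0, 0, 0, 0.42], [38, 0, 0, 0, 0.42], [45, 0, 0, 0, 0.42]])

```text
t: 7.9
eef_pos: [575.6, 314.0, 16.2]
tcp_rot: [3.142, -0.0, 1.654]
ft_force: [-0.2, 0.1, -0.5]
opening: 0.422
grip_force: 0.4
```

```bash
python3 go.py 573.8 339.5 16 94.8
```

```text
[575.6 314.   16.2] 94.79 -> tx 25.6 ty 0.3 tz 0.2 roll -0.0
```

>>> arm_command(targets=[[5, 0, 0, 0, 0.42], [10, 0, 0, 0, 0.42], [14, 0, 0, 0, 0.42], [18, 0, 0, 0, 0.42], [21, 0, 0, 0, 0.42]])

```text
t: 8.4
eef_pos: [574.0, 334.4, 16.2]
tcp_rot: [3.142, -0.0, 1.654]
ft_force: [0.6, -0.0, 0.0]
opening: 0.42
grip_force: 0.4
```

>>> arm_command(targets=[[1, 0, 0, 0, 0.42], [2, 0, 0, 0, 0.42], [3, 0, 0, 0, 0.42], [4, 0, 0, 0, 0.42], [5, 0, 0, 0, 0.42]])

```text
t: 8.9
eef_pos: [573.6, 338.7, 16.1]
tcp_rot: [-3.141, 0.001, 1.654]
ft_force: [0.9, -9.5, 1.8]
opening: 0.419
grip_force: 4.8
```

>>> arm_command(targets=[[0.5, 0, 0, 0, 0.42], [1, 0, 0, 0, 0.42], [1.5, 0, 0, 0, 0.42]])

```text
t: 9.2
eef_pos: [573.5, 338.8, 16.2]
tcp_rot: [-3.141, 0.002, 1.654]
ft_force: [1.2, -16.5, 3.7]
opening: 0.419
grip_force: 8.1
```

```bash
python3 look.py w4.png wrist L,578.4,284.7,94.8,0
```

```text
[573.6 338.7  16.2] [-1.7994e+02  1.4000e-01  9.4770e+01]
```

View pics/w4.png

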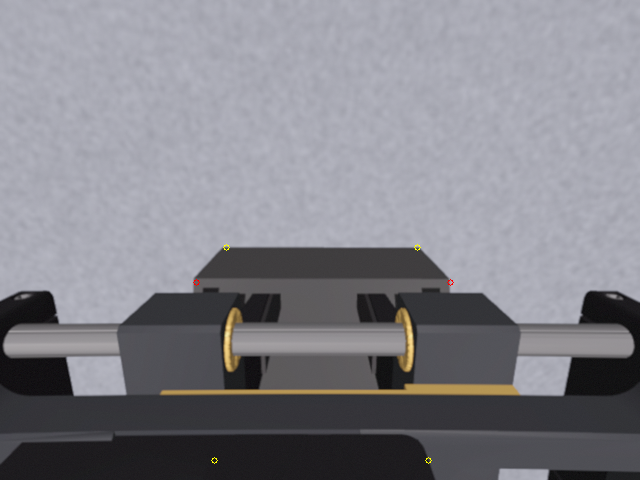

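The wrist view shows the large tray's back exactly where predicted ((226-418,247)), with the medium back wall against it. The force rose to 16 N with no further travel, so medium is home. I'll retract and go to the small tray.

>>> arm_command(targets=[[-8, 0, 0, 0, 0.42], [-16, 0, -5, 0, 0.42], [-16, 0, -50, 0, 0.25], [-16, 0, -95, 0, 0.25], [-16, 0, -135, 0, 0.25]])

```text
t: 9.75
eef_pos: [574.8, 324.4, 153.6]
tcp_rot: [3.141, -0.001, 1.654]
ft_force: [1.3, -0.1, -0.2]
opening: 0.263
grip_force: 0.0
```

>>> arm_command(targets=[[-31, -11, 0, 0, 0.25], [-62, -22, 0, 0, 0.25], [-93, -34, 0, 0, 0.25], [-124, -45, 0, 0, 0.25], [-154, -56, 0, 0, 0.25]])

```text
t: 10.25
eef_pos: [531.3, 165.2, 151.6]
tcp_rot: [3.141, -0.0, 1.654]
ft_force: [1.1, -0.4, 1.0]
opening: 0.251
grip_force: 0.0
```

>>> arm_command(targets=[[-31, -11, 0, 0, 0.25], [-62, -22, 0, 0, 0.25], [-93, -34, 0, 0, 0.25], [-124, -45, 0, 0, 0.25], [-154, -56, 0, 0, 0.25]])

```text
t: 10.75
eef_pos: [488.3, 7.1, 151.6]
tcp_rot: [3.141, -0.0, 1.654]
ft_force: [1.0, 0.1, -0.3]
opening: 0.251
grip_force: 0.0
```

>>> arm_command(targets=[[-31, -11, 0, 0, 0.25], [-62, -22, 0, 0, 0.25], [-93, -34, 0, 0, 0.25], [-124, -45, 0, 0, 0.25], [-154, -56, 0, 0, 0.25]])

```text
t: 11.25
eef_pos: [445.3, -151.1, 151.6]
tcp_rot: [3.141, 0.0, 1.654]
ft_force: [-0.0, -0.2, -0.3]
opening: 0.25
grip_force: 0.0
```

>>> arm_command(targets=[[0, 0, 0, 6, 0.25], [0, 0, 0, 11.5, 0.25], [0, 0, 0, 11.5, 0.25]])

```text
t: 11.55
eef_pos: [445.7, -150.1, 151.5]
tcp_rot: [3.141, -0.0, 1.451]
ft_force: [-0.4, 0.4, -0.4]
opening: 0.251
grip_force: 0.0
```

```bash
python3 go.py 445.2 -152 14 83.3; python3 look.py w5.png wrist S,444,-162,83.3,0
```

```text
[ 445.7 -150.1  151.5] 83.15 -> tx -2.0 ty -0.2 tz 137.5 roll -0.1
[ 445.8 -149.9  151.5] [179.96   0.    83.38]
```

View pics/w5.png

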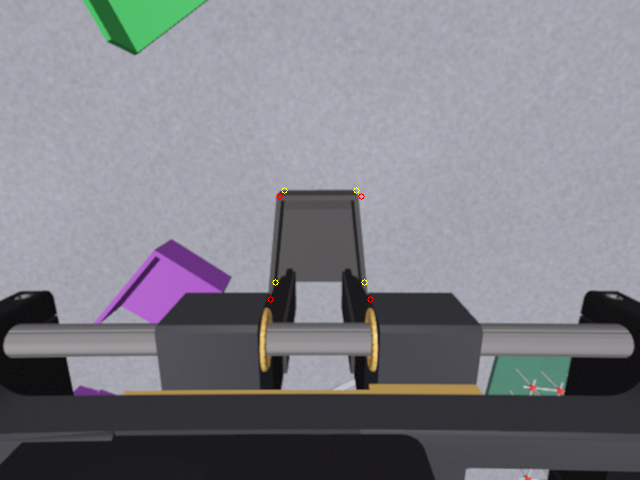

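The wrist view shows the small tray's back edge at (277-359,191), within 2-4 px of the prediction. I'll descend and contact, then check before turning.

>>> arm_command(targets=[[0, -1, 45, 0, 0.25], [0, -1, 90, 0, 0.25], [0, -1, 118, 0, 0.25], [0, -1, 132, 0, 0.25], [0, -1, 138, 0, 0.25]])

```text
t: 12.1
eef_pos: [444.4, -149.2, 11.9]
tcp_rot: [-3.14, -0.001, 1.457]
ft_force: [-0.8, 0.1, 0.0]
opening: 0.252
grip_force: 0.0
```

>>> arm_command(targets=[[6, 0, 0, 0, 0.25], [12, 0, 0, 0, 0.25], [18, 0, 0, 0, 0.25], [25, 0, 0, 0, 0.25], [32, 0, 0, 0, 0.25]])

```text
t: 12.6
eef_pos: [448.9, -117.2, 13.7]
tcp_rot: [3.14, 0.0, 1.454]
ft_force: [0.2, -0.8, -0.1]
opening: 0.253
grip_force: 0.4
```

>>> arm_command(targets=[[10, 0.4, 0, 4.8, 0.25], [19.9, 1.7, 0, 9.6, 0.25], [29.7, 3.8, 0, 14.4, 0.25], [39.3, 6.7, 0, 19.2, 0.25], [48.6, 10.4, 0, 24, 0.25]])

```text
t: 13.1
eef_pos: [464.7, -69.9, 13.4]
tcp_rot: [3.141, -0.0, 1.032]
ft_force: [0.6, -1.2, -0.2]
opening: 0.248
grip_force: 0.3
```

```bash
python3 go.py 564 95 14 59.3; python3 go.py 586 190 14 94.8
python3 - <<'E'
from h import *
c=cam("side"); save(c["frame"],"s6.png"); g=c["frame"].astype(int)
s=c["state"]; w=s["tcp_rot"][2]; p=s["eef_pos"]-31*np.array([np.cos(w),np.sin(w),0]); p[2]=0
from fit import *
print("expected",p.round(1),w2pix(c,place((p[0],p[1],w),np.array([corner('S',n) for n in ('ml0','mr0','ml1','mr1')]))).round(1).tolist())
t=cam("top"); print("top",w2pix(t,place((p[0],p[1],w),np.array([corner('S',n) for n in ('ml0','mr0','ml1','mr1')]))).round(1).tolist())
u=w2pix(c,p)[0].astype(int); x0,y0=u-[60,50]; a=c["frame"][y0:y0+100,x0:x0+120]
cv=cv2.resize(a,None,fx=5,fy=5,interpolation=cv2.INTER_CUBIC); print(x0,y0); save(cv,"s6c.png")
E
```

```text
[464.7 -69.9  13.4] 59.11 -> tx 192.5 ty 0.5 tz -0.6 roll -0.2
[464.7 -69.9  13.4] 59.11 -> tx 285.3 ty -29.4 tz -0.6 roll -35.7
expected [448.8 -96.5   0. ] [[273.1, 261.6], [313.9, 276.0], [271.3, 247.0], [313.2, 261.4]]
top [[320.6, 287.5], [338.9, 256.1], [320.9, 286.8], [339.7, 254.4]]
244 203
```

View pics/s6c.png

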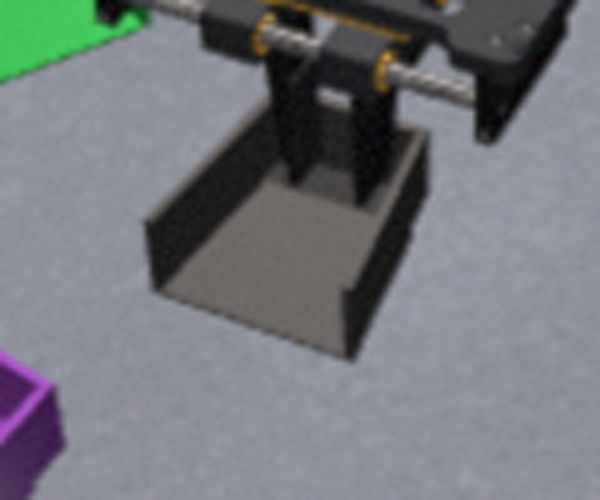

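The side crop shows the small tray flat on the bench, turned with the fingers at its back wall. Its mouth corners at (274.6,261) and (314.4,274.6) are within about 1.5 px of expected. Next come the straight run and the arc.

>>> arm_command(targets=[[12, 0, 0, 0, 0.25], [25, 0, 0, 0, 0.25], [38, 0, 0, 0, 0.25], [51, 0, 0, 0, 0.25], [64, 0, 0, 0, 0.25]])

```text
t: 13.7
eef_pos: [497.9, -14.6, 13.1]
tcp_rot: [-3.142, -0.0, 1.035]
ft_force: [-0.2, -0.5, -0.1]
opening: 0.25
grip_force: 0.4
```

>>> arm_command(targets=[[13, 0, 0, 0, 0.25], [26, 0, 0, 0, 0.25], [39, 0, 0, 0, 0.25], [52, 0, 0, 0, 0.25], [64, 0, 0, 0, 0.25]])

```text
t: 14.2
eef_pos: [530.6, 40.3, 13.1]
tcp_rot: [3.142, -0.0, 1.035]
ft_force: [-0.5, 0.1, -0.0]
opening: 0.251
grip_force: 0.3
```

>>> arm_command(targets=[[13, 0, 0, 0, 0.25], [26, 0, 0, 0, 0.25], [39, 0, 0, 0, 0.25], [52, 0, 0, 0, 0.25], [64, 0, 0, 0, 0.25]])

```text
t: 14.7
eef_pos: [563.2, 95.3, 13.1]
tcp_rot: [3.142, -0.0, 1.035]
ft_force: [0.1, -1.2, -0.3]
opening: 0.249
grip_force: 0.3
```

>>> arm_command(targets=[[10, -0.3, 0, -3.6, 0.25], [20, -1.2, 0, -7.2, 0.25], [29.8, -2.8, 0, -10.7, 0.25], [39.6, -5, 0, -14.2, 0.25], [49.2, -7.7, 0, -17.8, 0.25]])

```text
t: 15.2
eef_pos: [581.6, 141.4, 13.1]
tcp_rot: [3.142, -0.0, 1.348]
ft_force: [-0.5, -1.3, -0.2]
opening: 0.249
grip_force: 0.3
```

>>> arm_command(targets=[[10, -0.3, 0, -3.6, 0.25], [20, -1.2, 0, -7.2, 0.25], [29.8, -2.8, 0, -10.7, 0.25], [39.6, -5, 0, -14.2, 0.25], [49.2, -7.7, -0.5, -17.8, 0.25]])

```text
t: 15.7
eef_pos: [584.9, 191.1, 13.6]
tcp_rot: [-3.142, -0.0, 1.658]
ft_force: [0.3, -0.1, 0.2]
opening: 0.25
grip_force: 0.2
```

```bash
python3 go.py 574.2 334.9 17 94.8
python3 - <<'E'
from fit import *
c=cam("side"); s=c["state"]; w=s["tcp_rot"][2]; p=s["eef_pos"]-31*np.array([np.cos(w),np.sin(w),0])
e=w2pix(c,place((p[0],p[1],w),np.array([corner('S',n) for n in ('ml0','mr0','ml1','mr1')]))); print(e.round(1).tolist())
u=e.mean(0).astype(int); x0,y0=u-[50,45]; a=cv2.resize(c["frame"][y0:y0+75,x0:x0+100],None,fx=8,fy=8,interpolation=cv2.INTER_CUBIC); print(x0,y0); save(a,"s7c.png")
# dark floor/bench boundary along columns
E
```

```text
[584.9 191.1  13.6] 95.02 -> tx 144.2 ty 2.0 tz -3.4 roll 0.2
[[342.1, 184.6], [379.8, 180.0], [342.2, 170.3], [380.9, 165.6]]
311 130
```

>>> arm_command(targets=[[7, 0.2, -0.5, 0, 0.25], [14, 0.4, -1, 0, 0.25], [21, 0.7, -2, 0, 0.25], [28, 1, -3, 0, 0.25], [36, 1.2, -3.5, 0.2, 0.25]])

```text
t: 16.25
eef_pos: [582.9, 226.7, 17.3]
tcp_rot: [3.141, -0.0, 1.652]
ft_force: [-1.4, -0.7, -0.0]
opening: 0.25
grip_force: 0.2
```

>>> arm_command(targets=[[9, 0.2, -0.2, 0, 0.25], [18, 0.4, -0.4, 0, 0.25], [27, 0.6, -0.4, 0, 0.25], [36, 0.8, -0.4, 0, 0.25], [45, 0.8, -0.4, 0, 0.25]])

```text
t: 16.75
eef_pos: [579.9, 271.9, 17.5]
tcp_rot: [-3.142, -0.0, 1.653]
ft_force: [-0.1, -0.7, 0.5]
opening: 0.242
grip_force: 0.2
```

>>> arm_command(targets=[[9, 0, 0, 0, 0.25], [18, 0, 0, 0, 0.25], [27, 0, 0, 0, 0.25], [35, 0, 0, 0, 0.25], [42, 0, 0, 0, 0.25]])

```text
t: 17.25
eef_pos: [576.4, 313.7, 17.5]
tcp_rot: [3.142, -0.0, 1.653]
ft_force: [0.2, -0.6, 1.0]
opening: 0.249
grip_force: 0.2
```

```bash
python3 go.py 574.2 334.9 17 94.8
```

```text
[576.4 313.7  17.5] 94.69 -> tx 21.3 ty -0.5 tz 0.5 roll -0.1
```

>>> arm_command(targets=[[4, 0, 0, 0, 0.25], [8, 0, 0, 0, 0.25], [11, 0, 0, 0, 0.25], [14, 0, 0, 0, 0.25], [17, 0, 0, 0, 0.25]])

```text
t: 17.75
eef_pos: [575.1, 330.0, 17.5]
tcp_rot: [-3.142, -0.0, 1.652]
ft_force: [-0.3, -0.9, -0.2]
opening: 0.249
grip_force: 0.2
```

>>> arm_command(targets=[[1, 0, 0, 0, 0.25], [2, 0, 0, 0, 0.25], [3, 0, 0, 0, 0.25], [4, 0, 0, 0, 0.25], [4.5, 0, 0, 0, 0.25]])

```text
t: 18.25
eef_pos: [574.8, 334.4, 17.6]
tcp_rot: [3.142, -0.0, 1.652]
ft_force: [0.8, -0.8, 0.2]
opening: 0.25
grip_force: 0.5
```

>>> arm_command(targets=[[0.5, 0, 0, 0, 0.25], [1, 0, 0, 0, 0.25], [1.5, 0, 0, 0, 0.25], [2, 0, 0, 0, 0.25], [2.5, 0, 0, 0, 0.25]])

```text
t: 18.75
eef_pos: [574.7, 334.9, 17.6]
tcp_rot: [-3.14, 0.003, 1.653]
ft_force: [1.9, -17.9, 4.1]
opening: 0.249
grip_force: 8.5
```

The small tray stalls at y=334.9, exactly the predicted home, at 18 N. I'll retract, clear the view and check.

>>> arm_command(targets=[[-6, 0, 0, 0, 0.25], [-14, 0, -5, 0, 0.25], [-14, 0, -50, 0, 0.25], [-14, 0, -95, 0, 0.25], [-14, 0, -140, 0, 0.25]])

```text
t: 19.25
eef_pos: [575.5, 322.6, 159.5]
tcp_rot: [-3.141, -0.0, 1.652]
ft_force: [-0.1, 1.0, 0.1]
opening: 0.251
grip_force: 0.0
```

>>> arm_command(targets=[[30, -35, -10, 0, 0.25], [60, -70, -20, 0, 0.25], [90, -105, -30, 0, 0.25], [120, -140, -30, 0, 0.25], [150, -175, -30, 0, 0.25]])

```text
t: 19.75
eef_pos: [387.6, 458.9, 188.5]
tcp_rot: [3.141, -0.001, 1.652]
ft_force: [1.0, 0.7, 0.2]
opening: 0.247
grip_force: 0.0
```

>>> arm_command(targets=[[25, -35, 0, 0, 0.25], [50, -70, 0, 0, 0.25], [75, -105, 0, 0, 0.25], [100, -140, 0, 0, 0.25], [100, -140, 0, 0, 0.25]])

```text
t: 20.25
eef_pos: [237.4, 548.1, 188.0]
tcp_rot: [-3.141, -0.001, 1.657]
ft_force: [0.4, -0.7, 0.1]
opening: 0.25
grip_force: 0.0
```

```bash
python3 - <<'E'
from fit import *
P=dict(L=((578.4,284.7,np.radians(94.8)),0))
d=np.array([np.cos(P['L'][0][2]),np.sin(P['L'][0][2])])
for k,n,z in (('M',10,2),('S',20,4)):
    q=np.array(P['L'][0][:2])+n*d; P[k]=((q[0],q[1],P['L'][0][2]),z)
out=[]
for n,(x0,y0,w,h) in dict(side=(300,90,100,75),top=(100,155,100,100)).items():
    c=cam(n); f=6; a=cv2.resize(c["frame"][y0:y0+h,x0:x0+w],None,fx=f if n=="side" else 4,fy=f if n=="side" else 4,interpolation=cv2.INTER_CUBIC)
    a=(np.clip((a/255.)**0.55,0,1)*255).astype(np.uint8); f=f if n=="side" else 4
    for k,(p,z) in P.items():
        for m in ('bl1','br1','ml1','mr1','ml0','mr0'):
            u=(w2pix(c,place(p,corner(k,m),z))[0]-[x0,y0]+.5)*f
            cv2.circle(a,tuple(int(q) for q in u),3,{'L':(255,0,0),'M':(255,255,0),'S':(0,255,255)}[k],1)
    out.append(a)
H=max(a.shape[0] for a in out); out=[np.pad(a,((0,H-a.shape[0]),(0,0),(0,0))) for a in out]
out=np.hstack(out); r=min(1,800/out.shape[1]); save(cv2.resize(out,None,fx=r,fy=r),"fin.png"); print(env.state()["eef_pos"])
E
```

```text
[240.61892557 546.60417836 187.83834897]
```

View pics/fin.png

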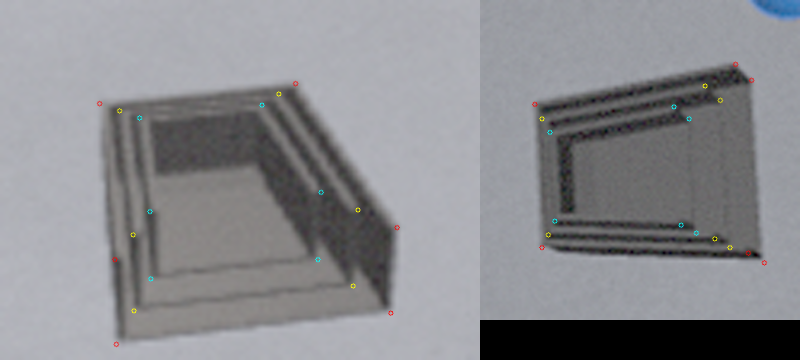

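The final view shows all three trays nested, back walls touching and side gaps even, matching the home overlay to about 1 px. I'll hand it in.

```bash
python3 -c "
from cell import env
print(env.job_done())"
```

```text
the job is handed in; nothing more can be done
None
```

The job is handed in: the medium tray went fully home in the large one first, then the small one fully home in the medium, both slid along the bench, finishing at about 20 s of the 61 s limit; the bystanders were not touched on purpose, but I did not check them in a final picture.

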